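Take the stuck hood off the parts tub

TASK

The grey hood with the bar grip is caught on the tub of nuts inside it, so a straight pull would bring the tub along. Turn the hood by its bar about a quarter turn, either way, until the bar stands across the long foot block, then lift the hood straight off, leaving the tub seated in the block. Stand the hood upright in the middle of the round cork pad, without dropping it.

Things in the scene. Friction and masses are not known exactly. Their poses are not given: they have to be found in the camera images.
- hood: Grey round hood (cup upside down), 80 mm diameter, 70 mm tall, 0.14 kg, hiding the tub. On top, centred, a bar grip 50 mm long (hood's x), 14 mm thick (y), from 70 to 100 mm above the rim. Origin: centre of the bottom rim, which rests 14 mm above the table; z up. Inside, two catches hook under the tub's lugs. Bar starts within 10 deg of the foot's long side. (Not the small one with a round knob.)
- tub: White tub of nuts in the hood, 54 mm diameter, 70 mm tall, 0.4 kg, lugs near the top on its +x and -x sides, 84 mm square base plate, loose in the foot's recess (2 mm play), which stops it turning. With the hood's bar within 30 deg of the tub's x it comes up with the hood; at 50 to 90 deg, either way, the hood turns and lifts freely. Origin: centre of underside, 6 mm above the table; z up.
- foot: Flat aluminium foot block fixed to the table, 150 mm long (its x) x 112 mm x 16 mm high, with a square recess 88 x 88 mm, 10 mm deep, in the middle that holds the tub's base plate (recess floor 6 mm above the table). Origin: centre of the underside, on the table; z up.
- pad: Round cork pad fixed to the table, 130 mm in diameter and 6 mm thick. Origin: centre of the underside, on the table; z up.
Mind the look-alikes: they are no part of the job. Of the things shaped like the foot, the aluminium one is meant.

How it is judged (in metres and radians):
On the way, in this order (a step that is already met when the one before it is completed fails the run):
1. the hood, still down over the tub, is turned at least 35 degrees away from the foot block's long side (angle between the x axis of hood and the x axis of foot, either way round above 0.61 rad and z of hood in the frame of foot below 0.035 m), for 0.1 s.
2. the hood is lifted clear above the tub, which stays seated in the foot (z of hood in the frame of foot above 0.078 m and z of tub in the frame of foot below 0.01 m and horizontal distance between tub and foot below 0.01 m and angle between tub's own z axis and vertical below 0.1 rad), for 0.1 s.
At the end, for the whole second after the job is handed in: The hood stands upright (within 6 degrees) and still on the cork pad, its centre within 25 mm of the pad's centre, at any yaw; the tub sits upright in the foot's recess (its underside less than 10 mm above the table, within 10 mm of the foot's centre) (horizontal distance between hood and pad below 0.025 m and z of hood in the frame of pad below 0.012 m and angle between each of hood, tub's own z axis and vertical below 0.1 rad and linear speed of each of hood, tub below 0.02 m/s and z of tub in the frame of foot below 0.01 m and horizontal distance between tub and foot below 0.01 m); the robot touches nothing.
It fails at once if the tub is dragged up out of its recess (its underside more than 18 mm above the table, 12 mm above the recess floor) (z of tub in the frame of foot above 0.018 m).
It fails at once if the hood is dropped (falls from more than about 25 mm) (linear speed of hood above 0.7 m/s and contact force between the fingers and hood below 0.05 N).
It also fails if it takes over 45 s, if anything falls off the work surface, if the arm or the gripper's body presses on something with over 40 N, if the wrist force passes 120 N, or if a joint passes its speed limit or range.

ROBOT

A 7-joint arm with a two-finger parallel gripper is mounted at the origin on the work surface. World frame = base frame: x ahead of the robot, y to its left, z up, the work surface at z = 0. Lengths are in m, angles in degrees, forces in N, time in s.
With the tool pointing down it reaches from about 0.425 to 0.875 m from the base axis. Payload 4.7 kg.
Tool frame: the origin (TCP) lies midway between the tips of the shut fingers; the grasp point (between the pads) lies env.grip_point_offset behind it (env.grip_point_offset is the distance from the TCP to the grasp point, in m); z points along the fingers, y is the line along which they close (so a half turn about z gives the same grasp; the last joint's range is limited). The gripper opens to 87 mm and grips with 3 to 60 N. Pads are 19 mm wide; open, the fingers measure 117 mm over their backs; the gripper's body (75 mm by 190 mm) begins 51 mm behind the grasp point.
Start: joints at [74.318, 18.392, -4.016, 83.108, 1.295, 78.541, -3.26], TCP at [0.184, -0.623, 0.223] pointing down, gripper open.
Joint ranges: [-163.93, 163.93], [-17.29, 119.83], [-79.2, 71.16], [3.27, 140.29], [-89.18, 269.18], [5.43, 117.66], [-154.24, 154.24]. Speed limits (degrees/s): [147.25, 147.25, 180, 180, 180, 180, 180].

INTERFACE

Orientations are given as [roll, pitch, yaw] about the fixed x, y, z axes, in that order (R = Rz(yaw) Ry(pitch) Rx(roll)).
In Python, from cell import env gives the robot as it stands.
- The arm moves only by the shell command python3 -m creep 'ROWS' [FORCE]. ROWS is a JSON object of lists of equal length, an entry for each row: "translation": the shift along the tool's x, y, z in units of 0.08 m (1.0 is 0.08 m), a list of three; "turn": the turn, a rotation vector about the tool's x, y, z in units of 180 degrees (1.0 is 180 degrees), a list of three; "grip": the opening, from 0 (shut) to 1 (fully open). In form: {"translation": [[x, y, z], ...], "turn": [[ax, ay, az], ...], "grip": [grip, ...]}. A call has 1 to 5 rows; each row shifts and turns the commanded pose from where the row before left it, along the tool's axes as they then stand; what a row does not reach is not made up. A row lasts 1/8 s, in which the tool goes at most 62.5 mm and 10.7 degrees, less where a joint would pass 70% of its speed; a pose out of reach is approached as far as the arm can. A call with a number of a shift or a turn outside -1 to 1 is refused whole. A call with a gripper value outside its range is refused whole. The fingers move at their own pace and stop on an object; FORCE is the grip in N (left out, the last holds). Time passes only in rows, so rows that do not move let the fingers close. It gives the time, the measured TCP pose, the force, the opening and the grip force at its end, in the units of the state.
- env.get_obs(): the state, without advancing time (a new reading comes with each control period).
- env.read_camera(name): name is "side" or "top"; returns a dict with "frame" (400x640x3 uint8, red, green, blue), "z_map" (400x640 float32, m along the optical axis (not along the pixel's ray), 0 where there is no reading), "K" (3x3 intrinsics, pixels), "rvec" (rotation vector, rad) and "tvec" (3), from world to camera coordinates, as OpenCV has them. Camera axes: x right, y down, z forward; pixel columns grow to the right and rows downward; lengths in m; the calibration is good to about 2 mm. A picture is of the moment at which its call begins.
- env.sign_off(): hands the job in; it is judged then, once.
The state is a dict: "time_s": time; "qpos": joint angles; "joint_velocities": joint speeds; "effort": joint torques, N m; "tool_pos": TCP position; "tool_rot": TCP orientation; "force": force on the tool from outside, world axes, zero at the start; "wrist_torque": the same for the moment, N m; "grip_width": finger opening in m; "grasp_force": force on a finger pad.
Only numpy, scipy, OpenCV 4.12 (cv2) and the standard library are available. Lean on these libraries where they do the work, as an engineer would, in place of code of your own. Each camera call takes 0.05 s, during which the arm holds its last target. There are 200 camera calls.

## Working session

There is one attempt and no reset: what is moved stays moved. The work goes in short steps, Python scripts to look and compute and a shell command to move; the robot and the scene stay as the last step left them, time stands still between calls to the robot, and variables do not carry over. Pictures are saved under pics/ and viewed, at most 10 in all, crops included, and the job is handed in when it is done.

```bash
ls; mkdir -p pics; cat > h.py <<'E'
import numpy as np,cv2
from cell import env
def cam(n):
    d=env.read_camera(n);R=cv2.Rodrigues(np.array(d["rvec"],float))[0];t=np.array(d["tvec"],float).reshape(3)
    z=d["z_map"];K=np.array(d["K"]);v,u=np.mgrid[:z.shape[0],:z.shape[1]]
    c=np.stack([(u-K[0,2])/K[0,0]*z,(v-K[1,2])/K[1,1]*z,z],-1)
    return d["frame"],(c-t)@R,z>0
E
python3 - <<'E'
from h import *
for n in("top","side"):
    f,P,ok=cam(n);cv2.imwrite(f"pics/{n}0.png",f[:,:,::-1]);np.savez(f"{n}0.npz",f=f,P=P,ok=ok)
print(env.get_obs(),env.grip_point_offset)
E
```

```text
pics
{'time_s': 0.1, 'qpos': array([74.31703926, 18.4346259 , -4.01539485, 83.16930285,  1.2962684 ,
       78.54044833, -3.25893143]), 'joint_velocities': array([-0.07170784, -0.01875079,  0.01257273, -0.18026848,  0.04692257,
       -0.07058007, -0.02664562]), 'effort': array([ 6.89181525e-05, -4.92570198e+01, -4.05538296e-01, -3.13397312e+01,
       -6.40566624e-02,  3.94420791e-02,  5.12072245e-05]), 'tool_pos': array([ 0.18431048, -0.62279619,  0.2215608 ]), 'tool_rot': array([-1.79900926e+02,  6.79569789e-03,  1.64937840e+01]), 'force': array([1.34376051, 0.74311731, 0.8419538 ]), 'wrist_torque': array([-0.01295294, -0.01352582, -0.0047172 ]), 'grasp_force': 0.0, 'grip_width': 0.08690424604929395} 0.0187
```

View pics/top0.png

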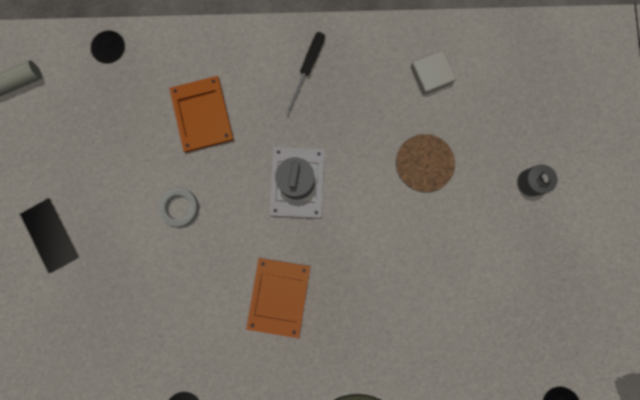

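View pics/side0.png

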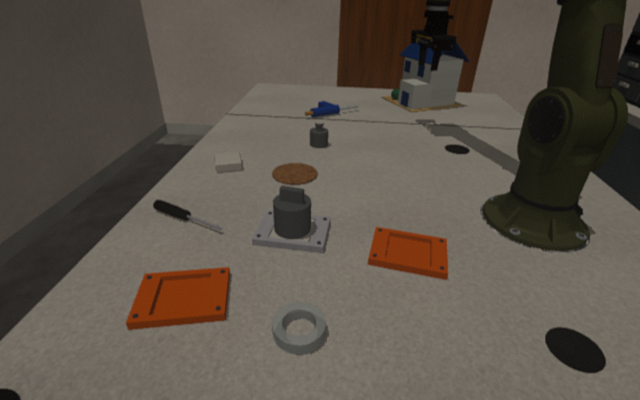

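The top view shows the foot at about (298,183), the hood's bar at (295,175), the cork pad at (425,163), and the small knob hood at (540,180). Next I measure them.

```bash
python3 - <<'E'
import numpy as np,cv2
for n in("top","side"):
    d=np.load(n+"0.npz");f,P,ok=d["f"],d["P"],d["ok"];z=P[...,2]
    hsv=cv2.cvtColor(f,cv2.COLOR_RGB2HSV)
    B=np.zeros(z.shape,bool)
    if n=="top":B[145:225,260:335]=1
    else:B[180:255,245:340]=1
    for nm,lo,hi in(("bar",.105,.13),("hoodtop",.078,.09),("foot",.011,.02)):
        m=B&ok&(z>lo)&(z<hi);p=P[m]
        (c,s,a)=cv2.minAreaRect(p[:,:2].astype(np.float32)*1000)
        print(n,nm,m.sum(),p.mean(0).round(4),np.round(c,1),np.round(s,1),round(a,1))
    m=ok&(hsv[...,1]>70)&(hsv[...,0]<20)&(z<.012)&(z>.002)
    k,l,st,_=cv2.connectedComponentsWithStats(m.astype(np.uint8))
    for i in range(1,k):
        if st[i,4]>300:
            p=P[l==i];print(n,"pad?",st[i],p.mean(0).round(4),cv2.minEnclosingCircle(p[:,:2].astype(np.float32)*1000))
E
```

```text
top bar 193 [0.5551 0.1184 0.1134] [556.1 118.5] [14.2 50.7] 80.8
top hoodtop 1001 [0.5548 0.1183 0.084 ] [555.8 118.7] [76.7 79.3] 88.9
top foot 2080 [0.5492 0.117  0.0158] [555.  118.6] [112.6 150.1] 86.4
top pad? [ 177   90   47   47 1458] [0.7159 0.3323 0.0063] ((715.4371337890625, 332.1545715332031), 60.193416595458984)
top pad? [ 396  134   59   58 2584] [ 0.593  -0.1639  0.0059] ((593.8553466796875, -163.6248016357422), 64.40831756591797)
top pad? [ 254  274   48   48 1748] [0.3094 0.1614 0.0061] ((310.0583801269531, 161.03720092773438), 60.436920166015625)
side bar 168 [0.5552 0.1232 0.1117] [556.3 120.8] [16.2 50.3] 80.9
side hoodtop 496 [0.5542 0.1351 0.084 ] [554.4 125.5] [77.5 69. ] 10.9
side foot 1397 [0.5515 0.1366 0.016 ] [555.1 118.4] [116.3 150.9] 86.1
side pad? [272 163  45  22 761] [ 0.5924 -0.1549  0.0063] ((594.11328125, -160.80795288085938), 66.29105377197266)
side pad? [ 385  234   46   32 1083] [0.308  0.1537 0.0069] ((309.0487060546875, 156.35482788085938), 59.06489944458008)
side pad? [367 260  80  19 334] [0.3188 0.2163 0.0069] ((320.12408447265625, 215.51205444335938), 74.83575439453125)
side pad? [ 149  273   62   42 1849] [0.7174 0.326  0.0065] ((715.9950561523438, 327.54388427734375), 59.51603698730469)
side pad? [127 298 100  31 441] [0.6988 0.3836 0.007 ] ((703.87890625, 367.762939453125), 76.9699935913086)
```

```bash
cat > go.py <<'E'
import sys,numpy as np
from cell import env
from scipy.spatial.transform import Rotation as R
o=env.get_obs();x,y,z,yaw=map(float,sys.argv[1:5])
r=R.from_euler("xyz",o["tool_rot"],degrees=True)
print("units",(r.inv().apply(np.array([x,y,z])-o["tool_pos"])/.08).round(3),"turn",((r.inv()*R.from_euler("xyz",[180,0,yaw],degrees=True)).as_rotvec()/np.pi).round(4),"q",o["qpos"].round(0),o["time_s"])
E
python3 -m creep '{"translation":[[0.64,-0.26,0],[0.64,-0.26,0],[0.64,-0.26,0],[0.64,-0.26,0],[0.64,-0.26,0]],"turn":[[0,0,0],[0,0,0],[0,0,0],[0,0,0],[0,0,0]],"grip":[1,1,1,1,1]}' 30
python3 go.py 0.57 -0.2 0.22 16.5
```

```text
time_s: 0.72
tool_pos: [0.4014, -0.4495, 0.2222]
tool_rot: [-180.0, 0.0, 16.5]
force: [0.6, -0.6, -0.1]
grip_width: 0.0869
grasp_force: 0.0
units [ 2.906 -2.393  0.027] turn [-0.0001  0.0001 -0.0001] q [ 57.  13. -13.  90.   3.  77. -30.] 0.725
```

```bash

python3 -m creep '{"translation":[[0.58,-0.48,0],[0.58,-0.48,0],[0.58,-0.48,0],[0.58,-0.48,0],[0.58,-0.48,0]],"turn":[[0,0,0],[0,0,0],[0,0,0],[0,0,0],[0,0,0]],"grip":[1,1,1,1,1]}'
python3 -m creep '{"translation":[[0.2,-0.75,0],[0.2,-0.75,0],[0.2,-0.75,0],[0.2,-0.75,0],[0.2,-0.75,0]],"turn":[[0,0,0],[0,0,0],[0,0,0],[0,0,0],[0,0,0]],"grip":[1,1,1,1,1]}'
python3 -m creep '{"translation":[[0,0,0],[0,0,0],[0,0,0],[0,0,0]],"turn":[[0,0,0.05],[0,0,0.05],[0,0,0.0425],[0,0,0]],"grip":[1,1,1,1]}'
python3 go.py 0.556 0.1187 0.15 -9.2
```

```text
time_s: 1.35
tool_pos: [0.5689, -0.1993, 0.2222]
tool_rot: [180.0, 0.0, 16.5]
force: [0.6, -0.4, 0.1]
grip_width: 0.0866
grasp_force: 0.0
time_s: 1.98
tool_pos: [0.5594, 0.1111, 0.2223]
tool_rot: [180.0, 0.0, 16.5]
force: [0.9, -0.3, 0.0]
grip_width: 0.0877
grasp_force: 0.0
time_s: 2.48
tool_pos: [0.5597, 0.1094, 0.2221]
tool_rot: [180.0, 0.0, -9.1]
force: [0.3, 0.0, 0.0]
grip_width: 0.0872
grasp_force: 0.0
units [-0.063 -0.108  0.901] turn [0.0001 0.0002 0.0007] q [  15.   11.  -33.   94.    6.   77. -118.] 2.475
```

```bash

python3 -m creep '{"translation":[[-0.06,-0.11,0.3],[0,0,0.45],[0,0,0.45],[0,0,0.3],[0,0,0.17]],"turn":[[0,0,0],[0,0,0],[0,0,0],[0,0,0],[0,0,0]],"grip":[1,1,1,1,1]}'
python3 -m creep '{"translation":[[0,0,0],[0,0,0],[0,0,0],[0,0,0],[0,0,0]],"turn":[[0,0,0],[0,0,0],[0,0,0],[0,0,0],[0,0,0]],"grip":[0.1,0,0,0,0]}' 30
python3 go.py 0.556 0.1187 0.088 -9.2
python3 - <<'E'
from h import *
f,P,ok=cam("side");cv2.imwrite("pics/g1.png",cv2.resize(f[130:270,220:400,::-1],None,fx=3,fy=3))
E
```

```text
time_s: 3.1
tool_pos: [0.5557, 0.1186, 0.0874]
tool_rot: [180.0, 0.1, -9.0]
force: [0.6, -0.2, 0.3]
grip_width: 0.0874
grasp_force: 0.0
time_s: 3.72
tool_pos: [0.5568, 0.1189, 0.0892]
tool_rot: [180.0, -0.0, -9.2]
force: [-1.1, 0.3, -0.3]
grip_width: 0.0447
grasp_force: 0.0
units [-0.009  0.004  0.016] turn [ 0.     -0.0002  0.0002] q [  13.   17.  -32.  103.   10.   63. -122.] 3.725
```

View pics/g1.png

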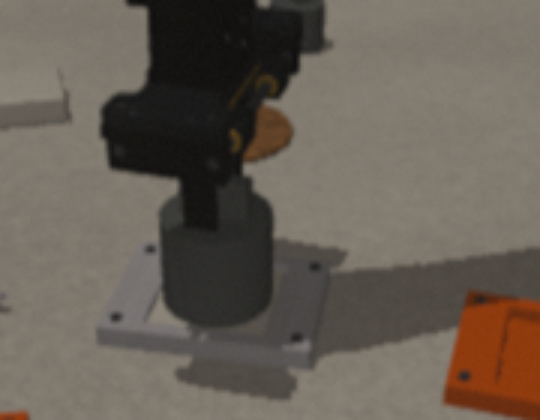

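The picture shows the near finger beside the bar at about (200,200) in the crop. The gripper is still closing (45 mm), so I let it finish.

```bash

python3 -m creep '{"translation":[[0,0,0],[0,0,0],[0,0,0],[0,0,0],[0,0,0]],"turn":[[0,0,0],[0,0,0],[0,0,0],[0,0,0],[0,0,0]],"grip":[0,0,0,0,0]}' 30
python3 -m creep '{"translation":[[0,0,0],[0,0,0],[0,0,0]],"turn":[[0,0,0],[0,0,0],[0,0,0]],"grip":[0,0,0]}' 30
```

```text
time_s: 4.4
tool_pos: [0.5564, 0.1188, 0.0887]
tool_rot: [180.0, 0.0, -9.2]
force: [0.6, -0.1, -1.6]
grip_width: 0.0132
grasp_force: 29.9
time_s: 4.78
tool_pos: [0.5566, 0.1189, 0.0889]
tool_rot: [180.0, 0.0, -9.2]
force: [0.9, -0.2, -1.5]
grip_width: 0.0136
grasp_force: 29.9
```

```bash

python3 -m creep '{"translation":[[0,0,0],[0,0,0],[0,0,0],[0,0,0],[0,0,0]],"turn":[[0,0,-0.02],[0,0,-0.03],[0,0,-0.03],[0,0,-0.03],[0,0,-0.03]],"grip":[0,0,0,0,0]}' 30
python3 go.py 0.5565 0.1189 0.0888 80
```

```text
time_s: 5.4
tool_pos: [0.5566, 0.1188, 0.0889]
tool_rot: [180.0, 0.0, 16.2]
force: [-0.4, 0.8, -1.6]
grip_width: 0.014
grasp_force: 29.9
units [-0.001 -0.001  0.001] turn [ 0.      0.     -0.3544] q [ 16.  18. -36. 103.  12.  63. -98.] 5.4
```

```bash

python3 -m creep '{"translation":[[0,0,0],[0,0,0],[0,0,0],[0,0,0],[0,0,0]],"turn":[[0,0,-0.03],[0,0,-0.035],[0,0,-0.035],[0,0,-0.035],[0,0,-0.035]],"grip":[0,0,0,0,0]}' 30
python3 -m creep '{"translation":[[0,0,0],[0,0,0],[0,0,0],[0,0,0],[0,0,0]],"turn":[[0,0,-0.035],[0,0,-0.035],[0,0,-0.035],[0,0,-0.035],[0,0,-0.03]],"grip":[0,0,0,0,0]}' 30
python3 -m creep '{"translation":[[0,0,0],[0,0,0]],"turn":[[0,0,0],[0,0,0]],"grip":[0,0]}' 30
python3 - <<'E'
from h import *
f,P,ok=cam("side");cv2.imwrite("pics/g2.png",cv2.resize(f[130:270,220:400,::-1],None,fx=3,fy=3))
E
```

```text
time_s: 6.02
tool_pos: [0.5566, 0.1188, 0.0889]
tool_rot: [180.0, 0.0, 46.8]
force: [0.2, 0.3, -0.6]
grip_width: 0.0137
grasp_force: 29.9
time_s: 6.65
tool_pos: [0.5566, 0.1188, 0.0889]
tool_rot: [180.0, 0.0, 77.4]
force: [0.2, -0.4, -1.2]
grip_width: 0.0139
grasp_force: 29.9
time_s: 6.9
tool_pos: [0.5566, 0.1188, 0.0889]
tool_rot: [180.0, 0.0, 77.1]
force: [0.2, -0.6, -1.3]
grip_width: 0.0137
grasp_force: 29.9
```

View pics/g2.png

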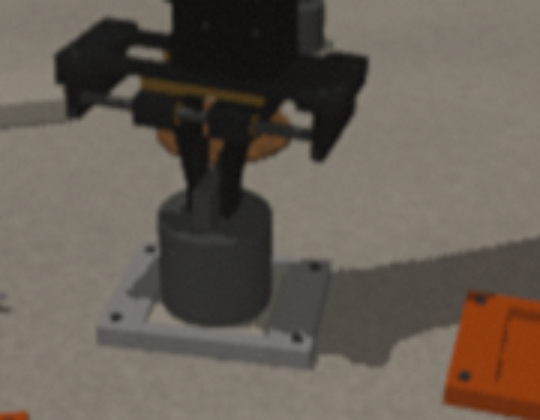

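The picture shows the bar end-on at (205,195) in the crop, gripped and standing across the foot, with the tub still seated. I start a small slow lift and check the force.

```bash

python3 -m creep '{"translation":[[0,0,-0.03],[0,0,-0.04],[0,0,-0.04],[0,0,0]],"turn":[[0,0,0],[0,0,0],[0,0,0],[0,0,0]],"grip":[0,0,0,0]}' 30
```

```text
time_s: 7.45
tool_pos: [0.5568, 0.119, 0.0981]
tool_rot: [180.0, -0.0, 77.2]
force: [1.1, -0.7, -2.1]
grip_width: 0.0141
grasp_force: 29.9
```

```bash

python3 -m creep '{"translation":[[0,0,-0.08],[0,0,-0.12],[0,0,-0.12],[0,0,-0.12],[0,0,-0.12]],"turn":[[0,0,0],[0,0,0],[0,0,0],[0,0,0],[0,0,0]],"grip":[0,0,0,0,0]}' 30
python3 -m creep '{"translation":[[0,0,-0.15],[0,0,-0.15],[0,0,-0.15],[0,0,-0.15],[0,0,0]],"turn":[[0,0,0],[0,0,0],[0,0,0],[0,0,0],[0,0,0]],"grip":[0,0,0,0,0]}' 30
python3 - <<'E'
from h import *
f,P,ok=cam("side");cv2.imwrite("pics/g3.png",cv2.resize(f[100:270,220:400,::-1],None,fx=3,fy=3))
E
python3 go.py 0.5938 -0.1632 0.19 77
```

```text
time_s: 8.07
tool_pos: [0.5567, 0.1189, 0.1433]
tool_rot: [180.0, 0.0, 77.2]
force: [-0.5, -0.5, -1.1]
grip_width: 0.0139
grasp_force: 29.9
time_s: 8.7
tool_pos: [0.5573, 0.1191, 0.1918]
tool_rot: [179.9, -0.0, 77.2]
force: [-0.5, 0.3, -1.9]
grip_width: 0.0137
grasp_force: 29.9
units [-3.337  1.23   0.012] turn [ 0.0002 -0.      0.0013] q [ 27.  15. -48.  96.  12.  74. -36.] 8.75
```

View pics/g3.png

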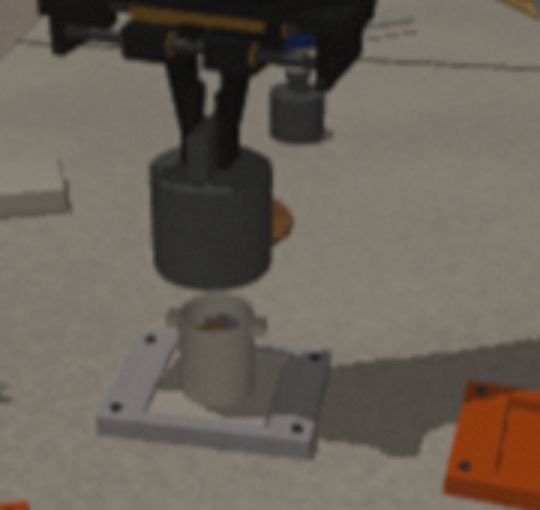

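The hood (crop 212,215) is clear above the tub (215,345), which is still seated in the foot. I carry it to the pad.

```bash

python3 -m creep '{"translation":[[-0.15,0.05,0],[-0.3,0.11,0],[-0.4,0.15,0],[-0.45,0.17,0],[-0.45,0.17,0]],"turn":[[0,0,0],[0,0,0],[0,0,0],[0,0,0],[0,0,0]],"grip":[0,0,0,0,0]}' 30
python3 -m creep '{"translation":[[-0.45,0.17,0],[-0.45,0.17,0],[-0.4,0.14,0],[-0.2,0.07,0],[-0.09,0.03,0]],"turn":[[0,0,0],[0,0,0],[0,0,0],[0,0,0],[0,0,0]],"grip":[0,0,0,0,0]}' 30
python3 -m creep '{"translation":[[0,0,0],[0,0,0]],"turn":[[0,0,0],[0,0,0]],"grip":[0,0]}' 30
python3 go.py 0.5938 -0.1632 0.081 77
```

```text
time_s: 9.38
tool_pos: [0.576, -0.0316, 0.1899]
tool_rot: [-179.9, 0.0, 77.2]
force: [0.3, -0.2, -1.0]
grip_width: 0.0138
grasp_force: 29.9
time_s: 10.0
tool_pos: [0.5932, -0.1644, 0.19]
tool_rot: [-179.9, -0.0, 77.2]
force: [-0.0, 0.8, -1.2]
grip_width: 0.0139
grasp_force: 29.9
time_s: 10.25
tool_pos: [0.5937, -0.1615, 0.1907]
tool_rot: [-180.0, -0.0, 77.4]
force: [0.2, 0.7, -1.1]
grip_width: 0.0141
grasp_force: 29.9
units [-0.021  0.006  1.371] turn [-0.     -0.0002  0.0021] q [ 45.  19. -40.  90.  13.  75.  -9.] 10.25
```

```bash

python3 -m creep '{"translation":[[-0.02,0,0.2],[0,0,0.35],[0,0,0.35],[0,0,0.25],[0,0,0.1]],"turn":[[0,0,0],[0,0,0],[0,0,0],[0,0,0],[0,0,0]],"grip":[0,0,0,0,0]}' 30
python3 -m creep '{"translation":[[0,0,0],[0,0,0.03],[0,0,0.03],[0,0,0.02],[0,0,0]],"turn":[[0,0,0],[0,0,0],[0,0,0],[0,0,0],[0,0,0]],"grip":[0,0,0,0,0]}' 30
```

```text
time_s: 10.88
tool_pos: [0.5923, -0.1645, 0.0887]
tool_rot: [-179.9, -0.0, 77.3]
force: [0.3, -0.4, -0.9]
grip_width: 0.0137
grasp_force: 29.9
time_s: 11.5
tool_pos: [0.5932, -0.1651, 0.0841]
tool_rot: [-180.0, 0.0, 77.2]
force: [-0.8, 0.3, -1.5]
grip_width: 0.0139
grasp_force: 29.9
```

```bash

python3 -m creep '{"translation":[[0,0,0.02],[0,0,0],[0,0,0.02],[0,0,0],[0,0,0]],"turn":[[0,0,0],[0,0,0],[0,0,0],[0,0,0],[0,0,0]],"grip":[0,0,0,0,0]}' 30
```

```text
time_s: 12.12
tool_pos: [0.5932, -0.165, 0.0809]
tool_rot: [-180.0, 0.0, 77.2]
force: [-0.2, 0.1, -1.4]
grip_width: 0.0136
grasp_force: 29.9
```

```bash

python3 -m creep '{"translation":[[0,0,0.01],[0,0,0],[0,0,0.01],[0,0,0],[0,0,0]],"turn":[[0,0,0],[0,0,0],[0,0,0],[0,0,0],[0,0,0]],"grip":[0,0,0,0,0]}' 30
python3 - <<'E'
from h import *
f,P,ok=cam("side");cv2.imwrite("pics/g4.png",cv2.resize(f[90:200,240:360,::-1],None,fx=5,fy=5))
E
```

```text
time_s: 12.75
tool_pos: [0.5936, -0.165, 0.0805]
tool_rot: [180.0, 0.0, 77.2]
force: [-2.2, 0.5, 6.3]
grip_width: 0.0138
grasp_force: 30.0
```

View pics/g4.png

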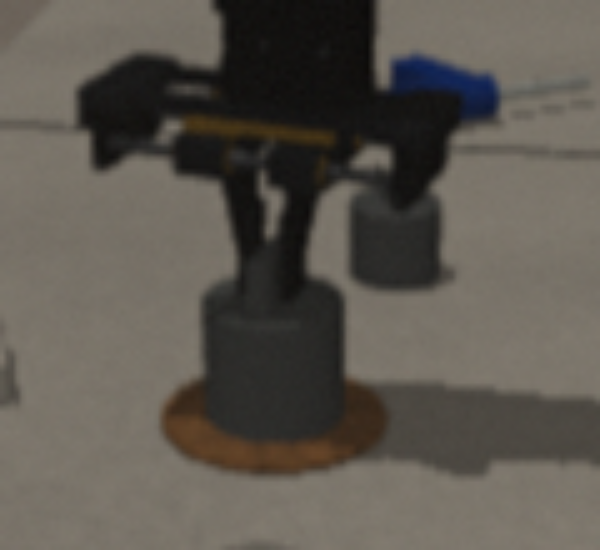

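The hood (crop 273,365) stands in the middle of the pad (275,420), and the force shows contact. I release and retract.

```bash

python3 -m creep '{"translation":[[0,0,0],[0,0,0],[0,0,0],[0,0,0],[0,0,0]],"turn":[[0,0,0],[0,0,0],[0,0,0],[0,0,0],[0,0,0]],"grip":[0.6,0.6,0.6,0.6,0.6]}' 30
python3 -m creep '{"translation":[[0,0,0],[0,0,-0.1],[0,0,-0.2],[0,0,-0.3],[0,0,-0.4]],"turn":[[0,0,0],[0,0,0],[0,0,0],[0,0,0],[0,0,0]],"grip":[0.6,0.6,0.6,0.6,0.6]}'
python3 -m creep '{"translation":[[0,0,-0.4],[0,0,-0.4],[0,0,-0.2],[0,0,0],[0,0,0]],"turn":[[0,0,0],[0,0,0],[0,0,0],[0,0,0],[0,0,0]],"grip":[0.6,0.6,0.6,0.6,0.6]}'
python3 - <<'E'
from h import *
f,P,ok=cam("side");cv2.imwrite("pics/g5.png",f[:,:,::-1])
m=ok&(P[...,2]>.06)&(P[...,2]<.12)&(abs(P[...,0]-.594)<.06)&(abs(P[...,1]+.163)<.06)
for lo,hi in((.06,.08),(.097,.12)):
    p=P[m&(P[...,2]>lo)&(P[...,2]<hi)];print(len(p),p.min(0),p.max(0))
E
```

```text
time_s: 13.42
tool_pos: [0.5931, -0.165, 0.0792]
tool_rot: [-180.0, 0.0, 77.2]
force: [-0.1, 0.6, -0.1]
grip_width: 0.0504
grasp_force: 0.0
time_s: 14.05
tool_pos: [0.5931, -0.1649, 0.1609]
tool_rot: [-180.0, 0.0, 77.3]
force: [-0.5, 0.3, -0.5]
grip_width: 0.0524
grasp_force: 0.0
time_s: 14.68
tool_pos: [0.5925, -0.165, 0.2381]
tool_rot: [-179.9, 0.0, 77.2]
force: [0.6, 0.6, -0.6]
grip_width: 0.0523
grasp_force: 0.0
355 [ 0.55402708 -0.20181093  0.06000463] [ 0.63153011 -0.12156079  0.07940356]
67 [ 0.58199074 -0.18758208  0.09700692] [ 0.60343507 -0.13541821  0.10787752]
```

View pics/g5.png

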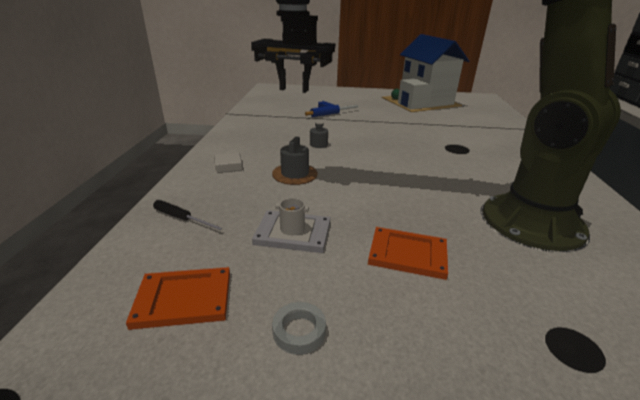

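The hood stands upright on the pad at (294,162), the tub is seated in the foot at (292,217), and the gripper is clear of both.

```bash
python3 -c "
from cell import env
print(env.sign_off())"
```

```text
the job is handed in; nothing more can be done
None
```

I turned the hood about 86°, lifted it off with the tub left seated in the foot, stood it upright within a few millimetres of the cork pad's centre, and handed the job in after about 15 s; the hand-in gave no verdict.

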